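# Reset the tripped car-seat tester

## Robot

A 6-joint arm with a two-finger parallel gripper is mounted at the origin on the work surface. World frame = base frame: x ahead of the robot, y to its left, z up, the work surface at z = 0. Lengths are in m, angles in degrees, forces in N, time in s.
With the tool pointing down it reaches from about 0.375 to 0.9 m from the base axis. Payload 3.1 kg.
Tool frame: the origin (TCP) lies midway between the tips of the shut fingers; the grasp point (between the pads) lies 19 mm behind it; z points along the fingers, y is the direction in which the jaws open and shut (so a half turn about z gives the same grasp; the last joint's range is limited). The gripper opens to 87 mm and grips with 3 to 60 N. Pads are 19 mm wide; open, the fingers measure 117 mm over their backs; the gripper's body (75 mm by 190 mm) begins 51 mm behind the grasp point.
Start: joints at [-86.603, 30.224, 82.088, -0, 67.689, -10.227], TCP at [0.147, -0.607, 0.223] pointing down, gripper open.
Joint ranges: [-176.69, 176.69], [-43.24, 126.21], [12.49, 139.97], [-82, 262], [0, 151.66], [-163.58, 163.58]. Speed limits (degrees/s): [159.86, 159.86, 180, 180, 180, 180].

## Interface

Orientations are given as a 3x3 rotation matrix whose columns are the frame's x, y, z axes.
In Python, from rig import bot gives the robot as it stands.
- The arm moves only by the tool carry_out, never from a script. Its arguments are lists of equal length, an entry for each row: "grip": the gripper's target within -1 to 1 (fully open at 1, half-way at 0, shut at -1); "slide": the shift along the tool's x, y, z in mm, a list of three; "twist": the turn, a rotation vector about the tool's x, y, z in rad, a list of three. In form: {"grip": [grip, ...], "slide": [[dx, dy, dz], ...], "twist": [[wx, wy, wz], ...]}. A call has 1 to 12 rows; each row shifts and turns the pose as measured when the row begins, along the tool's axes as they then stand; what a row does not reach is not made up. A row lasts 1/10 s, in which the tool goes at most 50 mm and 8.59 degrees, less where a joint would pass 70% of its speed; a pose out of reach is approached as far as the arm can. A call is refused whole if a number of a shift passes 50 or a number of a turn 0.15, either way. A call with a gripper value outside its range is refused whole. The fingers move at their own pace and stop on an object; the grip force is fixed at half the most. Time passes only in rows, so rows that do not move let the fingers close. It gives the time, the measured TCP pose, the force and the opening at its end, in the units of the state.
- bot.read_state(): the state, without advancing time (a new reading comes with each control period).
- bot.capture(name): name is "side" or "top"; returns a dict with "color" (400x640x3 uint8, red, green, blue), "depth" (400x640 float32, m along the optical axis (not along the pixel's ray), 0 where there is no reading), "fx", "fy", "cx", "cy" (pixels), "position" and "rotation" of the camera in the world. Camera axes: x right, y up, looking along -z (the intrinsics and any distortion apply to the point x, -y, -z); pixel columns grow to the right and rows downward; lengths in m; the calibration is good to about 2 mm. A picture is of the moment at which its call begins.
- bot.hand_in(): hands the job in, once; it reports no verdict.
The state is a dict: "time_s": time; "joint_positions": joint angles; "qvel": joint speeds; "tau": joint torques, N m; "position": TCP position; "tcp_rot": TCP orientation; "force": force on the tool from outside, world axes, zero at the start; "moment": the same for the moment, N m; "opening": opening from 0.0 (shut) to 1.0 (fully open).
Only numpy, scipy, OpenCV 4.12 (cv2) and the standard library are available. Lean on these libraries where they do the work, as an engineer would, in place of code of your own. Each camera call takes 0.05 s, during which the arm holds its last target.

## Task

The seat tester has tripped: with a fingertip, push the yellow tab to slide the shutter all the way off the reset well, reach down into the well and press the sunken red reset key fully home for a moment, then push the shutter fully shut over the red key again. Only touch and push, gently: do not pinch the tab, do not press the blue trip-test key, and leave the other things on the bench where they are.

Things in the scene. Friction and masses are not known exactly. Their poses are not given: they have to be found in the camera images.
- tester: car-seat test box fixed to the bench, blue below, grey on top: 140 mm (x) by 210 mm (y) by 72 mm high. Origin: centre of its underside; z up, yaw varies. Two round wells in its top: reset well at y = +45 mm (red strip on that end), trip-test well at y = -45 mm (blue strip), both at x = 0. Guide rails along y at x = +-36 mm, 5 mm thick, rise 10 mm above the top; a steel shutter slides between them
- reset_well (a point): centre of the mouth of the reset well, level with the tester's top face (72 mm above the bench); its axes are the tester's. The well is round, 50 mm in diameter and 36 mm deep, as is the trip-test well
- reset_key_top (a point): centre of the top of the red reset key: a 30 mm disc at the bottom of the reset well, 24 mm below the mouth when up; it moves down with the key
- reset_key (a joint): travel of the red reset key in m: 0 up, 0.006 fully down. A spring pushes it up: 2 N starts it, 5 N holds it fully down
- test_key_top (a point): centre of the top of the blue trip-test key, same size and depth, in the other well; not to be pressed
- test_key (a joint): travel of the blue trip-test key in m: 0 up, 0.006 fully down
- shutter_tab (a point): centre of the shutter's yellow upright tab, moving with it; axes as the tester's. The tab is 34 mm along x, 8 mm along y and 26 mm tall, in the middle of the 62 x 62 x 4 mm steel shutter plate. The plate's top lies 13 mm below this point, the tab's upper edge 13 mm above it
- shutter (a joint): shutter position in m: 0 fully shut at its stop, centred over the reset well; grows as it slides towards the tester's -y; 0.090 fully open at its stop, over the trip-test well. From 0.056 on the reset well's mouth is wholly clear. It starts 0 to 0.020, slides with about 2 N of friction and stays where it is left
- screwdriver: loose black-handled screwdriver lying flat near the tester's front; leave alone
- snap_jar: loose jar of snap fasteners, 56 mm across, 75 mm tall, standing near the tester; origin under its centre; leave alone
- sleeve: loose black plastic headrest sleeve (tube), 36 mm across, 45 mm tall, standing near the tester; origin under its centre; leave alone
- spray_can: loose spray can, 66 mm across, 190 mm tall; origin under its centre; leave alone
- mallet: loose rubber-headed mallet lying flat; leave alone
- clip_tray: loose grey tray for clips, 130 x 200 x 45 mm; origin under its centre; leave alone
- mug: loose white mug, 80 mm across, 90 mm tall; origin under its centre; leave alone

How it is judged (in metres and radians):
On the way, in this order (a step that is already met when the one before it is completed fails the run):
1. the shutter is slid clear of the reset well (value of joint shutter above 0.06 m), for 0.1 s.
2. with the shutter clear, a finger holds the red reset key pressed home (value of joint reset_key above 0.0045 m and value of joint shutter above 0.056 m and contact force between the fingers and reset_key above 0.5 N), for 0.15 s.
3. the shutter is pushed shut again over the released key (value of joint shutter below 0.006 m and value of joint reset_key below 0.0015 m), for 0.2 s.
At the end, for the whole second after the job is handed in: The shutter is shut over the reset well (within 6 mm of its stop), both keys are up (within 1.5 mm), and every loose thing on the bench is within 25 mm of where it began (all of step 3 and value of joint test_key below 0.0015 m and distance of each of screwdriver, snap_jar, sleeve, spray_can, mallet, clip_tray, mug from where it was at the start of the episode below 0.025 m); the robot touches nothing.
It fails at once if the blue trip-test key is pressed (3 mm or more) (value of joint test_key above 0.003 m).
It fails at once if the shutter or its tab is pinched or rammed (over 35 N) (contact force between the fingers and shutter above 35 N).
It fails at once if the red key is rammed (over 35 N) (contact force between anything else and reset_key above 35 N).
It fails at once if another thing on the bench is lifted, carried or knocked more than 25 mm (distance of any of screwdriver, snap_jar, sleeve, spray_can, mallet, clip_tray, mug from where it was at the start of the episode above 0.025 m).
It also fails if it takes over 54 s, if anything falls off the work surface, if the arm or the gripper's body presses on something with over 40 N, if the wrist force passes 120 N, or if a joint passes its speed limit or range.

## Working session

There is one attempt and no reset: what is moved stays moved. The work goes in short steps, Python scripts to look and compute and a tool call to move; the robot and the scene stay as the last step left them, time stands still between calls to the robot, and variables do not carry over. Pictures are saved under pics/ and viewed, and the job is handed in when it is done.

Besides the shell and the picture viewer there is one more tool, called after "Emit:" by a JSON object that holds its "op" and its "data". carry_out: Moves the arm, as the interface text tells. Its arguments: {"type":"object","properties":{"grip":{"type":"array"},"slide":{"type":"array"},"twist":{"type":"array"}},"required":["grip","slide","twist"]}

```bash
mkdir -p pics; ls; python3 - <<'E'
from rig import bot
import cv2,numpy as np,pickle
for n in("side","top"):
    c=bot.capture(n); pickle.dump(c,open(f"{n}0.pkl","wb"))
    cv2.imwrite(f"pics/{n}0.png",c["color"][:,:,::-1])
    print(n,c["fx"],c["fy"],c["cx"],c["cy"],c["position"],c["rotation"],[k for k in c])
print(bot.read_state())
E
```

```text
pics
side 458.2635248963765 458.2635248963765 315.0971085605137 199.14930397945568 [ 0.38319964 -1.11759319  0.86616561] [[ 0.98734181  0.07371666 -0.14043509]
 [-0.15710879  0.57596838 -0.80223267]
 [ 0.02174826  0.81414144  0.5802592 ]] ['color', 'depth', 'fx', 'fy', 'cx', 'cy', 'position', 'rotation']
top 366.32901558744175 366.32901558744175 320.2902141162866 191.65909451649438 [ 0.40932397 -0.02657226  1.2439807 ] [[ 0.02962094  0.99031644 -0.13563163]
 [-0.9995606   0.02949561 -0.00293397]
 [ 0.00109498  0.13565894  0.99075499]] ['color', 'depth', 'fx', 'fy', 'cx', 'cy', 'position', 'rotation']
{'time_s': 0.1, 'joint_positions': array([-8.66027524e+01,  3.02739553e+01,  8.21483393e+01, -5.66891155e-04,
        6.76893287e+01, -1.02291786e+01]), 'qvel': array([ 0.00295415, -0.22374727, -0.15303796, -0.0151828 ,  0.05594456,
       -0.05996084]), 'tau': array([ 6.65355637e-04, -4.40983665e+01, -1.77150661e+01,  6.35591475e-02,
        5.32842509e-02, -4.34730225e-05]), 'position': array([ 0.14721062, -0.60674452,  0.22167002]), 'tcp_rot': array([[ 9.71851578e-01,  2.35593919e-01, -1.24584263e-04],
       [ 2.35593711e-01, -9.71849692e-01,  1.94422825e-03],
       [ 3.36971175e-04, -1.91885256e-03, -9.99998102e-01]]), 'force': array([ 0.49519831, -0.09828812,  0.37134478]), 'moment': array([ 0.00288076,  0.02395756, -0.07606952]), 'opening': 0.9967080892574629}
```

View pics/side0.png

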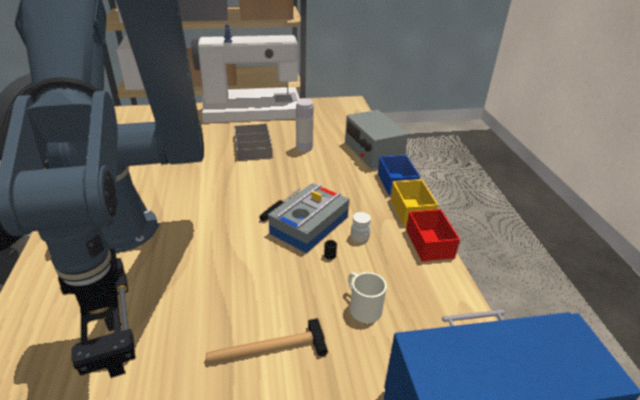

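View pics/top0.png

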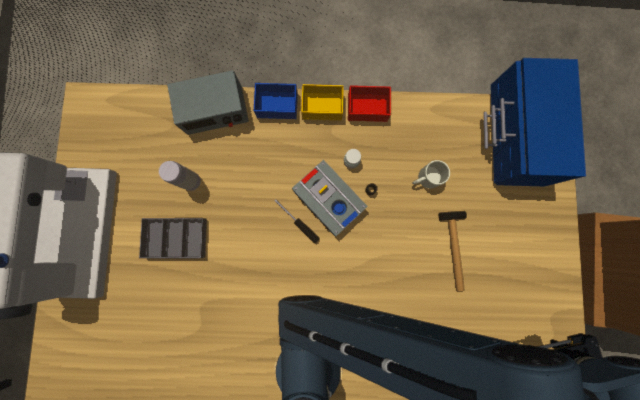

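Tester sits at about (330,198) in the top view, with its red end at (309,173) and its blue end at (350,219). The jar is at (353,159), the sleeve at (371,190) and the screwdriver at (300,222). Next I measure them.

```bash
cat > h.py <<'E'
import numpy as np,cv2,pickle
def load(n): return pickle.load(open(n,"rb"))
def ray(c,u,v):
    d=np.stack([(np.asarray(u,float)-c["cx"])/c["fx"],-(np.asarray(v,float)-c["cy"])/c["fy"],-np.ones(np.shape(u))],-1)
    return d@c["rotation"].T
def onz(c,u,v,z):
    d=ray(c,u,v);p=c["position"];return p+d*((z-p[2])/d[...,2])[...,None]
def cloud(c):
    v,u=np.mgrid[0:400,0:640]; return c["position"]+ray(c,u,v)*c["depth"][...,None]
def proj(c,P):
    q=(np.asarray(P)-c["position"])@c["rotation"]
    return c["cx"]-c["fx"]*q[...,0]/q[...,2], c["cy"]+c["fy"]*q[...,1]/q[...,2]
E
python3 - <<'E'
from h import *
for n,(u0,u1,v0,v1) in dict(top=(270,390,140,255),side=(250,390,170,270)).items():
    c=load(n+"0.pkl");im=c["color"][v0:v1,u0:u1,::-1]
    cv2.imwrite(f"pics/{n}z.png",cv2.resize(im,None,fx=5,fy=5,interpolation=cv2.INTER_CUBIC))
    P=cloud(c); m=np.zeros((400,640),bool); m[v0:v1,u0:u1]=1
    z=P[...,2]
    t=m&(z>.062)&(z<.086)
    t=cv2.morphologyEx(t.astype(np.uint8),cv2.MORPH_OPEN,np.ones((3,3)))
    k,l,s,ce=cv2.connectedComponentsWithStats(t); i=1+s[1:,4].argmax()
    Q=P[l==i]; print(n,"top median z",np.median(Q[:,2]),len(Q))
    r=cv2.minAreaRect((Q[:,:2]*1000).astype(np.float32)); print(r)
    hsv=cv2.cvtColor(c["color"],cv2.COLOR_RGB2HSV);H,S,V=hsv[...,0],hsv[...,1],hsv[...,2]
    for nm,mm in dict(red=((H<8)|(H>172))&(S>150),blue=(H>100)&(H<125)&(S>130)&(z>.066),yel=(H>18)&(H<32)&(S>150)&(z>.07)).items():
        mm=mm&m
        v,u=np.nonzero(mm)
        if len(u): print(nm,len(u),u.mean(),v.mean(),P[mm].mean(0),P[mm].min(0),P[mm].max(0))
E
```

```text
top top median z 0.07301376132640347 2567
((554.4196166992188, -52.719993591308594), (210.2197723388672, 140.2530059814453), 44.38628387451172)
red 91 309.02197802197804 175.58241758241758 [0.62109842 0.01498237 0.07354635] [ 0.59601712 -0.01039507  0.06832694] [0.64364847 0.03742402 0.0795908 ]
blue 79 349.4177215189873 218.50632911392404 [ 0.48585786 -0.11865997  0.07334238] [ 0.46470408 -0.14216729  0.06797078] [ 0.50729992 -0.09521903  0.07839872]
yel 30 322.73333333333335 188.83333333333334 [ 0.56906052 -0.03036457  0.13994942] [ 0.40932397 -0.04110251  0.08003346] [ 0.58685317 -0.01908928  1.2439807 ]
side top median z 0.07195930634354519 2061
((555.3339233398438, -52.438140869140625), (216.87237548828125, 144.42092895507812), 44.392879486083984)
red 48 327.9791666666667 192.1875 [ 0.61549553 -0.01147169  0.08867089] [ 0.38319964 -1.11759319  0.03374884] [0.64052039 0.0370176  0.86616561]
blue 77 299.6753246753247 216.5194805194805 [ 0.51800135 -0.12015448  0.09303074] [ 0.38319964 -1.11759319  0.06658506] [0.8416385  0.1208527  0.86616561]
yel 62 315.69354838709677 195.6451612903226 [ 0.57467171 -0.03224681  0.09362728] [ 0.56464453 -0.04541582  0.07573961] [ 0.58563757 -0.01667092  0.10509359]
```

View pics/topz.png

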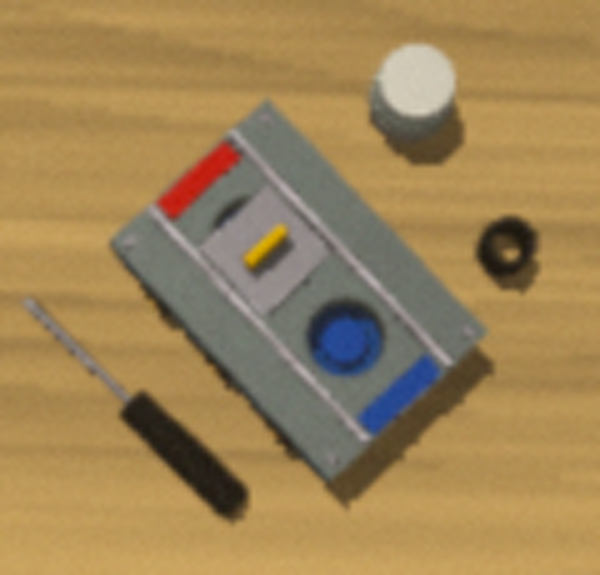

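View pics/sidez.png

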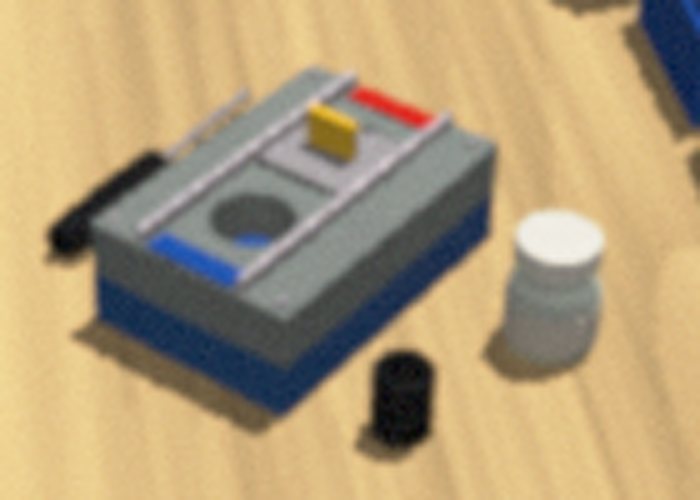

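Tester centre is (0.5545, -0.0523) with its +y at about 44.45° in the world. The tab is at tester y ≈ +29 mm, so the shutter is at about 0.016. First I shut the gripper and turn tool x onto tester +y.

Emit:
{"op": "carry_out", "data": {"grip": [-1,-1,-1,-1,-1,-1], "slide": [[0,0,0],[0,0,0],[0,0,0],[0,0,0],[0,0,0],[0,0,0]], "twist": [[0,0,-0.135],[0,0,-0.135],[0,0,-0.135],[0,0,-0.135],[0,0,0],[0,0,0]]}}

```text
time_s: 0.7
position: [0.1471, -0.6043, 0.2183]
tcp_rot: [[0.7, 0.714, -0.001], [0.714, -0.7, 0.009], [0.006, -0.007, -1.0]]
force: [0.3, 0.0, -0.2]
opening: 0.538
```

```bash
cat > st.py <<'E'
import numpy as np
from rig import bot
C=np.array([.5545,-.0523]);a=np.radians(44.45);Y=np.array([np.cos(a),np.sin(a)]);X=np.array([np.sin(a),-np.cos(a)])
s=bot.read_state();R=s["tcp_rot"];p=s["position"]
print("t",s["time_s"],"pos",p.round(4),"open",round(s["opening"],3),"F",s["force"].round(2))
d=p[:2]-C;print("tester x,y mm",(d@X*1000).round(1),(d@Y*1000).round(1),"z",(p[2]*1000).round(1),"yaw",np.degrees(np.arctan2(R[1,0],R[0,0])).round(2),"zax",R[:,2].round(4), "F along x,y",(s["force"][:2]@X).round(2),(s["force"][:2]@Y).round(2))
E
python3 st.py
```

```text
t 0.7 pos [ 0.1471 -0.6043  0.2183] open 0.538 F [ 0.27  0.   -0.16]
tester x,y mm 108.7 -677.4 z 218.3 yaw 45.58 zax [-5.0e-04  9.4e-03 -1.0e+00] F along x,y 0.19 0.2
```

Emit:
{"op": "carry_out", "data": {"grip": [-1,-1,-1,-1,-1,-1,-1,-1,-1,-1,-1,-1], "slide": [[20,-3,-4],[40,-6,-4],[45,-7,-2],[45,-7,0],[45,-7,0],[45,-7,0],[45,-7,0],[45,-7,0],[45,-7,0],[45,-7,0],[45,-7,0],[20,-3,0]], "twist": [[0,0,0],[0,0,0],[0,0,0],[0,0,0],[0,0,0],[0,0,0],[0,0,0],[0,0,0],[0,0,0],[0,0,0],[0,0,0],[0,0,0]]}}

```text
time_s: 1.9
position: [0.4472, -0.1839, 0.2349]
tcp_rot: [[0.72, 0.694, 0.004], [0.694, -0.72, 0.011], [0.01, -0.005, -1.0]]
force: [-0.3, -0.6, -1.4]
opening: 0.006
```

```bash
python3 st.py
```

```text
t 1.9 pos [ 0.4472 -0.1839  0.2349] open 0.006 F [-0.26 -0.59 -1.36]
tester x,y mm 18.8 -168.7 z 234.9 yaw 43.93 zax [ 0.0041  0.0109 -0.9999] F along x,y 0.24 -0.6
```

Emit:
{"op": "carry_out", "data": {"grip": [-1,-1,-1,-1,-1,-1,-1,-1,-1], "slide": [[30,-3,0],[45,-4,0],[45,-4,0],[45,-4,0],[40,-3,0],[20,0,0],[5,0,0],[0,0,0],[0,0,0]], "twist": [[0,0,0],[0,0,0],[0,0,0],[0,0,0],[0,0,0],[0,0,0],[0,0,0],[-0.005,-0.01,-0.009],[0,0,0]]}}

```text
time_s: 2.8
position: [0.6, 0.0097, 0.24]
tcp_rot: [[0.716, 0.699, -0.002], [0.699, -0.716, 0.003], [0.0, -0.003, -1.0]]
force: [0.5, -1.0, -0.6]
opening: 0.003
```

```bash
python3 st.py
```

```text
t 2.8 pos [0.6    0.0097 0.24  ] open 0.003 F [ 0.47 -0.97 -0.61]
tester x,y mm -12.4 75.9 z 240.0 yaw 44.31 zax [-0.002   0.0026 -1.    ] F along x,y 1.02 -0.35
```

Emit:
{"op": "carry_out", "data": {"grip": [-1,-1,-1,-1,-1,-1], "slide": [[-8,8,20],[-5,4,30],[0,0,30],[0,0,20],[0,0,5],[0,0,0]], "twist": [[0,0,0],[0,0,0],[0,0,0],[0,0,0],[0,0,0],[0,0,0]]}}

```text
time_s: 3.4
position: [0.5943, -0.0149, 0.1349]
tcp_rot: [[0.723, 0.691, -0.002], [0.691, -0.723, 0.0], [-0.001, -0.001, -1.0]]
force: [0.1, 0.6, -0.1]
opening: 0.004
```

```bash
python3 st.py; python3 - <<'E'
from rig import bot
from h import *
for n,(u0,u1,v0,v1) in dict(top=(270,390,140,255),side=(250,390,150,250)).items():
    c=bot.capture(n);pickle.dump(c,open(f"{n}1.pkl","wb"));im=c["color"][v0:v1,u0:u1,::-1]
    cv2.imwrite(f"pics/{n}1.png",cv2.resize(im,None,fx=5,fy=5,interpolation=cv2.INTER_CUBIC))
E
```

```text
t 3.4 pos [ 0.5943 -0.0149  0.1349] open 0.004 F [ 0.09  0.65 -0.09]
tester x,y mm 1.1 54.6 z 134.9 yaw 43.69 zax [-1.8e-03  3.0e-04 -1.0e+00] F along x,y -0.4 0.51
```

View pics/side1.png

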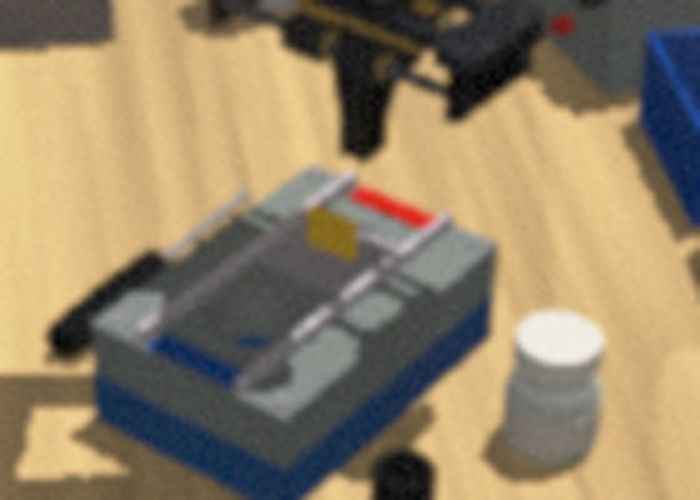

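View pics/top1.png

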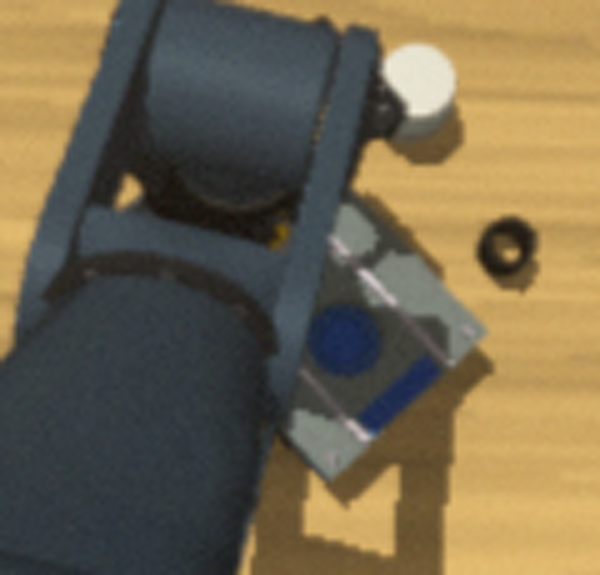

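The side view shows the shut fingertips (crop 362,152) above and just beyond the tab (333,232), and the space is clear. Now I go down beside the tab.

Emit:
{"op": "carry_out", "data": {"grip": [-1,-1,-1,-1,-1], "slide": [[4,0,10],[0,0,15],[0,0,15],[0,0,5],[0,0,0]], "twist": [[0,0,-0.013],[0,0,0],[0,0,0],[0,0,0],[0,0,0]]}}

```text
time_s: 4.0
position: [0.6034, -0.0121, 0.0942]
tcp_rot: [[0.712, 0.702, 0.013], [0.702, -0.712, -0.002], [0.008, 0.011, -1.0]]
force: [0.3, -0.4, 0.9]
opening: 0.007
```

```bash
python3 st.py
```

```text
t 4.0 pos [ 0.6034 -0.0121  0.0942] open 0.007 F [ 0.28 -0.37  0.9 ]
tester x,y mm 5.5 63.1 z 94.2 yaw 44.62 zax [ 0.0133 -0.0025 -0.9999] F along x,y 0.46 -0.06
```

Emit:
{"op": "carry_out", "data": {"grip": [-1,-1,-1,-1], "slide": [[0,-5,6],[-5,0,0],[-5,0,0],[-4,0,0]], "twist": [[0.011,-0.008,0],[0,0,0],[0,0,0],[0,0,0]]}}

```text
time_s: 4.4
position: [0.5907, -0.0183, 0.0896]
tcp_rot: [[0.711, 0.704, 0.002], [0.704, -0.711, -0.001], [0.001, 0.002, -1.0]]
force: [-0.0, -0.4, 0.1]
opening: 0.004
```

```bash
python3 st.py
```

```text
t 4.4 pos [ 0.5907 -0.0183  0.0896] open 0.004 F [-0.02 -0.42  0.09]
tester x,y mm 1.1 49.7 z 89.6 yaw 44.72 zax [ 2.5e-03 -9.0e-04 -1.0e+00] F along x,y 0.29 -0.31
```

Next I push gently towards tester -y (tool -x) in small steps.

Emit:
{"op": "carry_out", "data": {"grip": [-1,-1,-1,-1,-1,-1], "slide": [[-4,0,1],[-4,0,0],[-4,0,0],[-4,0,0],[-4,0,0],[-4,0,0]], "twist": [[0,0,0],[0,0,0],[0,0,0],[0,0,0],[0,0,0],[0,0,0]]}}

```text
time_s: 5.0
position: [0.5734, -0.0359, 0.0891]
tcp_rot: [[0.712, 0.702, 0.006], [0.702, -0.712, 0.001], [0.005, 0.004, -1.0]]
force: [1.9, 1.5, -1.0]
opening: 0.002
```

```bash
python3 st.py
```

```text
t 5.0 pos [ 0.5734 -0.0359  0.0891] open 0.002 F [ 1.92  1.49 -1.04]
tester x,y mm 1.5 25.0 z 89.1 yaw 44.59 zax [ 0.0063  0.0011 -1.    ] F along x,y 0.28 2.41
```

Emit:
{"op": "carry_out", "data": {"grip": [-1,-1,-1,-1,-1,-1,-1,-1,-1,-1], "slide": [[-4,-1,0],[-4,0,0],[-4,0,0],[-4,0,0],[-4,0,0],[-4,0,0],[-4,0,0],[-4,0,0],[-4,0,0],[-3,0,0]], "twist": [[0.004,-0.005,0],[0,0,0],[0,0,0],[0,0,0],[0,0,0],[0,0,0],[0,0,0],[0,0,0],[0,0,0],[0,0,0]]}}

```text
time_s: 6.0
position: [0.5429, -0.0653, 0.0893]
tcp_rot: [[0.712, 0.702, 0.001], [0.702, -0.712, -0.0], [0.001, 0.001, -1.0]]
force: [1.7, 2.0, -1.0]
opening: 0.003
```

```bash
python3 st.py; python3 - <<'E'
from rig import bot
from h import *
for n,(u0,u1,v0,v1) in dict(side=(250,390,150,250)).items():
    c=bot.capture(n);pickle.dump(c,open(f"{n}2.pkl","wb"));im=c["color"][v0:v1,u0:u1,::-1]
    cv2.imwrite(f"pics/{n}2.png",cv2.resize(im,None,fx=5,fy=5,interpolation=cv2.INTER_CUBIC))
E
```

```text
t 6.0 pos [ 0.5429 -0.0653  0.0893] open 0.003 F [ 1.66  1.99 -0.97]
tester x,y mm 1.2 -17.3 z 89.3 yaw 44.58 zax [ 9.e-04 -0.e+00 -1.e+00] F along x,y -0.26 2.58
```

View pics/side2.png

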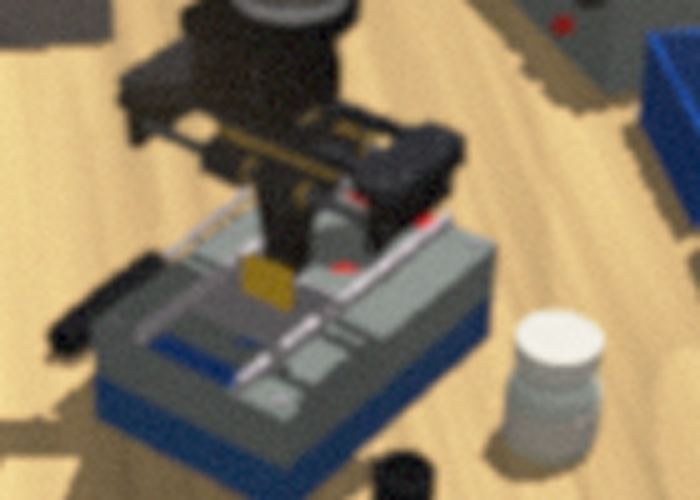

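The shutter is moved: the tab is at crop (268,282), and the red key shows in the well at (345,267). Before going down I check shutter position and how low the gripper's body hangs.

```bash
python3 - <<'E'
from h import *
c=load("side2.pkl");P=cloud(c)
C=np.array([.5545,-.0523]);a=np.radians(44.45);Y=np.array([np.cos(a),np.sin(a)]);X=np.array([np.sin(a),-np.cos(a)])
T=np.stack([(P[...,:2]-C)@X,(P[...,:2]-C)@Y,P[...,2]],-1)*1000
hsv=cv2.cvtColor(c["color"],cv2.COLOR_RGB2HSV);H,S,V=[hsv[...,i] for i in range(3)]
m=np.zeros((400,640),bool);m[150:250,280:350]=1
y=m&(H>15)&(H<34)&(S>150)&(T[...,2]>78)&(T[...,2]<110);print("yel",y.sum(),np.median(T[y],0),T[y].min(0),T[y].max(0))
r=m&((H<8)|(H>172))&(S>110)&(T[...,2]<66);print("red",r.sum(),np.median(T[r],0))
b=(V<60)&(T[...,0]>40)&(T[...,0]<110)&(abs(T[...,1]+17)<60)&(T[...,2]>90)&(T[...,2]<260)
for lo,hi in((15,30),(30,50),(50,70),(70,90),(90,110)):
    q=(V<70)&(T[...,0]>lo)&(T[...,0]<hi)&(abs(T[...,1]+17)<45)&(T[...,2]>92)&(T[...,2]<260)
    if q.sum(): print(lo,hi,q.sum(),np.percentile(T[q][:,2],[1,5,20]).round(0))
# plate edge: ideal projection of well centre
print(proj(c,np.r_[C+.045*Y,.072]))
E
```

```text
yel 76 [  1.32250785 -33.57155845  95.03184172] [-14.45404792 -39.04694354  79.6252421 ] [ 16.05338423 -20.36412082 105.61895824]
red 5 [-10.05015714  64.6507304   42.76066001]
15 30 260 [130. 143. 182.]
30 50 105 [162. 165. 172.]
50 70 50 [174. 177. 195.]
70 90 185 [163. 166. 172.]
90 110 117 [174. 183. 188.]
(np.float64(318.8653895617539), np.float64(199.09634272027964))
```

Emit:
{"op": "carry_out", "data": {"grip": [-1,-1,-1,-1,-1,-1,-1,-1], "slide": [[6,0,-4],[8,0,-10],[15,-1,-8],[15,0,0],[12,0,0],[4,0,0],[0,0,0],[0,0,0]], "twist": [[0,0,0],[0,0,0],[0,0,0],[0,0,0],[0,0,0],[0,0,0],[0,0,0],[0,0,0]]}}

```text
time_s: 6.85
position: [0.5847, -0.021, 0.1115]
tcp_rot: [[0.711, 0.704, -0.007], [0.704, -0.711, -0.003], [-0.006, -0.003, -1.0]]
force: [0.2, -0.3, -0.4]
opening: 0.002
```

```bash
python3 st.py; python3 - <<'E'
from rig import bot
from h import *
for n,(u0,u1,v0,v1) in dict(side=(250,390,150,250)).items():
    c=bot.capture(n);pickle.dump(c,open(f"{n}3.pkl","wb"));im=c["color"][v0:v1,u0:u1,::-1]
    cv2.imwrite(f"pics/{n}3.png",cv2.resize(im,None,fx=5,fy=5,interpolation=cv2.INTER_CUBIC))
E
```

```text
t 6.85 pos [ 0.5847 -0.021   0.1115] open 0.002 F [ 0.21 -0.25 -0.38]
tester x,y mm -1.2 43.5 z 111.5 yaw 44.72 zax [-0.0066 -0.0025 -1.    ] F along x,y 0.33 -0.03
```

View pics/side3.png

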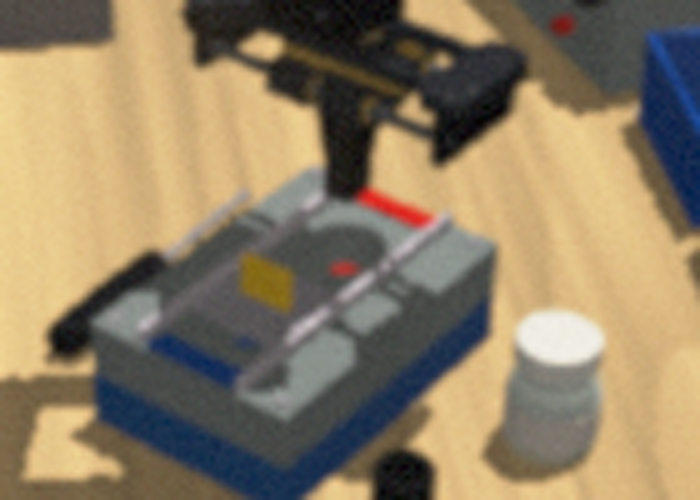

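The shutter stays open (tab 268,282) and the well is clear around (345,245), which agrees with the computed centre. Now I go down into the well.

Emit:
{"op": "carry_out", "data": {"grip": [-1,-1,-1,-1,-1,-1], "slide": [[1.5,1,3],[0,0,10],[0,0,10],[0,0,10],[0,0,4],[0,0,0]], "twist": [[-0.003,0.006,0],[0,0,0],[0,0,0],[0,0,0],[0,0,0],[0,0,0]]}}

```text
time_s: 7.5
position: [0.5841, -0.0218, 0.0696]
tcp_rot: [[0.712, 0.702, -0.004], [0.702, -0.712, 0.001], [-0.003, -0.003, -1.0]]
force: [-0.1, -0.3, 0.1]
opening: 0.004
```

```bash
python3 st.py
```

```text
t 7.5 pos [ 0.5841 -0.0218  0.0696] open 0.004 F [-0.09 -0.29  0.1 ]
tester x,y mm -1.0 42.5 z 69.6 yaw 44.57 zax [-4.3e-03  6.0e-04 -1.0e+00] F along x,y 0.15 -0.27
```

Emit:
{"op": "carry_out", "data": {"grip": [-1,-1,-1,-1], "slide": [[2,1,5],[1,0,6],[0,0,5],[0,0,3]], "twist": [[-0.003,0.003,0],[0,0,0],[0,0,0],[0,0,0]]}}

```text
time_s: 7.9
position: [0.5879, -0.0204, 0.0495]
tcp_rot: [[0.712, 0.702, 0.002], [0.702, -0.712, 0.0], [0.001, 0.001, -1.0]]
force: [0.0, -0.3, -0.1]
opening: 0.008
```

```bash
python3 st.py
```

```text
t 7.9 pos [ 0.5879 -0.0204  0.0495] open 0.008 F [ 0.02 -0.29 -0.05]
tester x,y mm 0.6 46.2 z 49.5 yaw 44.58 zax [ 1.8e-03  2.0e-04 -1.0e+00] F along x,y 0.22 -0.19
```

Next I press in small steps and watch the force.

Emit:
{"op": "carry_out", "data": {"grip": [-1,-1,-1], "slide": [[0,0,2],[0,0,2],[0,0,2]], "twist": [[0,0,0],[0,0,0],[0,0,0]]}}

```text
time_s: 8.2
position: [0.5879, -0.0204, 0.0438]
tcp_rot: [[0.712, 0.702, 0.002], [0.702, -0.712, 0.0], [0.001, 0.001, -1.0]]
force: [-1.2, -0.2, 5.0]
opening: 0.003
```

```bash
python3 st.py
```

```text
t 8.2 pos [ 0.5879 -0.0204  0.0438] open 0.003 F [-1.19 -0.18  4.96]
tester x,y mm 0.6 46.2 z 43.8 yaw 44.59 zax [ 0.0018  0.     -1.    ] F along x,y -0.7 -0.98
```

Emit:
{"op": "carry_out", "data": {"grip": [-1,-1], "slide": [[0,0,1.5],[0,0,1.5]], "twist": [[0,0,0],[0,0,0]]}}

```text
time_s: 8.4
position: [0.588, -0.0204, 0.0422]
tcp_rot: [[0.712, 0.702, 0.002], [0.702, -0.712, -0.0], [0.001, 0.002, -1.0]]
force: [-4.2, 0.9, 16.7]
opening: 0.003
```

```bash
python3 st.py
```

```text
t 8.4 pos [ 0.588  -0.0204  0.0422] open 0.003 F [-4.25  0.89 16.69]
tester x,y mm 0.6 46.2 z 42.2 yaw 44.6 zax [ 2.1e-03 -1.0e-04 -1.0e+00] F along x,y -3.61 -2.41
```

The force rose to 16.7 N at z = 42 mm, so the key is home. I hold briefly, then lift out.

Emit:
{"op": "carry_out", "data": {"grip": [-1,-1,-1], "slide": [[0,0,1],[0,0,1],[0,0,1]], "twist": [[0,0,0],[0,0,0],[0,0,0]]}}

```text
time_s: 8.7
position: [0.5879, -0.0204, 0.0424]
tcp_rot: [[0.712, 0.702, 0.003], [0.702, -0.712, -0.001], [0.002, 0.003, -1.0]]
force: [-1.7, 0.2, 8.4]
opening: 0.002
```

```bash
python3 st.py
```

```text
t 8.7 pos [ 0.5879 -0.0204  0.0424] open 0.002 F [-1.72  0.23  8.44]
tester x,y mm 0.6 46.2 z 42.4 yaw 44.62 zax [ 3.1e-03 -6.0e-04 -1.0e+00] F along x,y -1.37 -1.07
```

Emit:
{"op": "carry_out", "data": {"grip": [-1,-1,-1,-1,-1,-1,-1,-1,-1,-1,-1], "slide": [[0,0,-6],[-1,0,-14],[0,0,-20],[0,0,-25],[0,0,-20],[-10,0,-8],[-25,0,0],[-25,0,0],[-25,0,0],[-15,0,0],[0,0,0]], "twist": [[0,0,0],[0,0,0],[0,0,0],[0,0,0],[0,0,0],[0,0,0],[0,0,0],[0,0,0],[0,0,0],[0,0,0],[0,0,0]]}}

```text
time_s: 9.8
position: [0.512, -0.0949, 0.1418]
tcp_rot: [[0.711, 0.703, 0.007], [0.703, -0.711, -0.002], [0.003, 0.006, -1.0]]
force: [0.5, 0.7, -0.0]
opening: 0.007
```

```bash
python3 st.py
```

```text
t 9.8 pos [ 0.512  -0.0949  0.1418] open 0.007 F [ 0.52  0.68 -0.05]
tester x,y mm 0.6 -60.2 z 141.8 yaw 44.71 zax [ 0.0067 -0.0019 -1.    ] F along x,y -0.12 0.85
```

Emit:
{"op": "carry_out", "data": {"grip": [-1,-1,-1,-1,-1,-1], "slide": [[0,0,10],[0,0,15],[0,0,12],[0,0,8],[0,0,3],[0,0,0]], "twist": [[0.006,-0.003,-0.003],[0,0,0],[0,0,0],[0,0,0],[0,0,0],[0,0,0]]}}

```text
time_s: 10.4
position: [0.5155, -0.0933, 0.0895]
tcp_rot: [[0.707, 0.707, 0.002], [0.707, -0.707, 0.001], [0.002, 0.001, -1.0]]
force: [-0.6, -0.2, 0.1]
opening: 0.004
```

```bash
python3 st.py
```

```text
t 10.4 pos [ 0.5155 -0.0933  0.0895] open 0.004 F [-0.63 -0.2   0.06]
tester x,y mm 2.0 -56.6 z 89.5 yaw 44.99 zax [ 0.002  0.001 -1.   ] F along x,y -0.3 -0.59
```

Emit:
{"op": "carry_out", "data": {"grip": [-1,-1,-1,-1,-1,-1,-1,-1,-1,-1,-1,-1], "slide": [[4,-1,0],[4,-0.5,0],[4,0,0],[4,0,0],[5,0,0],[5,0,0],[5,0,0],[5,0,0],[5,0,0],[5,0,0],[5,0,0],[5,0,0]], "twist": [[0,0,0.008],[0,0,0],[0,0,0],[0,0,0],[0,0,0],[0,0,0],[0,0,0],[0,0,0],[0,0,0],[0,0,0],[0,0,0],[0,0,0]]}}

```text
time_s: 11.6
position: [0.5569, -0.0505, 0.0902]
tcp_rot: [[0.712, 0.702, 0.0], [0.702, -0.712, -0.001], [-0.001, 0.001, -1.0]]
force: [-0.7, -2.8, -1.5]
opening: 0.007
```

```bash
python3 st.py
```

```text
t 11.6 pos [ 0.5569 -0.0505  0.0902] open 0.007 F [-0.69 -2.81 -1.52]
tester x,y mm 0.4 3.0 z 90.2 yaw 44.58 zax [ 5.0e-04 -1.3e-03 -1.0e+00] F along x,y 1.52 -2.46
```

Emit:
{"op": "carry_out", "data": {"grip": [-1,-1,-1,-1,-1,-1,-1], "slide": [[4,0,0.5],[4,0,0.5],[4,0,0],[4,0,0],[3,0,0],[3,0,0],[2,0,0]], "twist": [[0,0,0],[0,0,0],[0,0,0],[0,0,0],[0,0,0],[0,0,0],[0,0,0]]}}

```text
time_s: 12.3
position: [0.5754, -0.0324, 0.0897]
tcp_rot: [[0.711, 0.703, -0.0], [0.703, -0.711, -0.003], [-0.002, 0.002, -1.0]]
force: [-4.4, -8.2, 3.1]
opening: 0.008
```

```bash
python3 st.py
```

```text
t 12.3 pos [ 0.5754 -0.0324  0.0897] open 0.008 F [-4.43 -8.23  3.05]
tester x,y mm 0.4 28.9 z 89.7 yaw 44.67 zax [-1.0e-04 -2.7e-03 -1.0e+00] F along x,y 2.77 -8.93
```

Emit:
{"op": "carry_out", "data": {"grip": [-1,-1], "slide": [[1.5,0,0],[1.5,0,0]], "twist": [[0,0,0],[0,0,0]]}}

```text
time_s: 12.5
position: [0.5754, -0.0325, 0.0898]
tcp_rot: [[0.709, 0.705, -0.006], [0.705, -0.709, -0.007], [-0.009, 0.001, -1.0]]
force: [-3.7, -5.3, 1.7]
opening: 0.002
```

```bash
python3 st.py
```

```text
t 12.5 pos [ 0.5754 -0.0325  0.0898] open 0.002 F [-3.71 -5.33  1.73]
tester x,y mm 0.4 28.8 z 89.8 yaw 44.81 zax [-0.0058 -0.007  -1.    ] F along x,y 1.21 -6.38
```

It is at the stop: the position no longer advances and the force is above friction. I back off, lift and move clear for a last look.

Emit:
{"op": "carry_out", "data": {"grip": [-1,-1,-1,-1,-1,-1,-1,-1,-1,-1,-1], "slide": [[-5,0,0],[-8,0,0],[-4,0,-10],[0,0,-30],[0,0,-40],[0,0,-40],[-40,0,-20],[-45,0,0],[-45,0,0],[-40,0,0],[0,0,0]], "twist": [[0,0,0],[0,0,0],[0,0,0],[0,0,0],[0,0,0],[0,0,0],[0,0,0],[0,0,0],[0,0,0],[0,0,0],[0,0,0]]}}

```text
time_s: 13.6
position: [0.4425, -0.1666, 0.2427]
tcp_rot: [[0.709, 0.705, 0.011], [0.706, -0.709, -0.008], [0.002, 0.014, -1.0]]
force: [0.1, 1.2, 0.3]
opening: 0.003
```

Emit:
{"op": "carry_out", "data": {"grip": [-1,-1,-1,-1,-1,-1], "slide": [[-45,0,0],[-45,0,0],[-45,0,0],[-20,0,0],[0,0,0],[0,0,0]], "twist": [[0,0,0],[0,0,0],[0,0,0],[0,0,0],[0,0,0],[0,0,0]]}}

```text
time_s: 14.2
position: [0.3338, -0.2792, 0.2466]
tcp_rot: [[0.709, 0.705, 0.024], [0.706, -0.708, -0.014], [0.008, 0.027, -1.0]]
force: [-0.1, 1.8, -0.4]
opening: 0.005
```

```bash
python3 st.py; python3 - <<'E'
from rig import bot
from h import *
C=np.array([.5545,-.0523]);a=np.radians(44.45);Y=np.array([np.cos(a),np.sin(a)]);X=np.array([np.sin(a),-np.cos(a)])
for n,(u0,u1,v0,v1) in dict(top=(270,390,140,255),side=(250,390,170,270)).items():
    c=bot.capture(n);pickle.dump(c,open(f"{n}4.pkl","wb"))
    cv2.imwrite(f"pics/{n}4f.png",c["color"][:,:,::-1])
    for k,cc in(("start",load(n+"0.pkl")),("now",c)):
        P=cloud(cc);T=np.stack([(P[...,:2]-C)@X,(P[...,:2]-C)@Y,P[...,2]],-1)*1000
        hsv=cv2.cvtColor(cc["color"],cv2.COLOR_RGB2HSV);H,S=hsv[...,0],hsv[...,1]
        m=np.zeros((400,640),bool);m[v0:v1,u0:u1]=1
        y=m&(H>15)&(H<34)&(S>140)&(T[...,2]>78)&(T[...,2]<110)
        print(n,k,y.sum(),T[y].mean(0).round(1))
E
```

```text
t 14.2 pos [ 0.3338 -0.2792  0.2466] open 0.005 F [-0.14  1.75 -0.44]
tester x,y mm 7.4 -316.4 z 246.6 yaw 44.88 zax [ 0.0244 -0.0138 -0.9996] F along x,y -1.35 1.13
top start 29 [ -1.5  29.6 101.9]
top now 31 [-1.8 43.6 99.6]
side start 66 [ 1.  28.4 94. ]
side now 65 [ 0.5 42.6 93.6]
```

View pics/side4f.png

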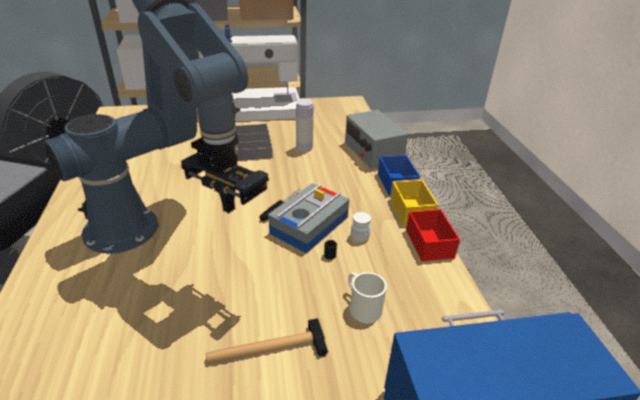

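View pics/top4f.png

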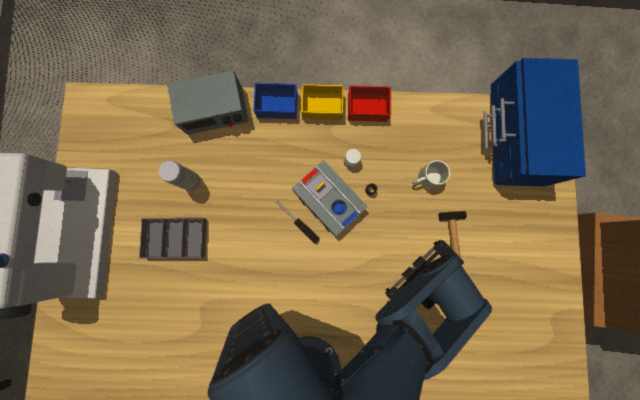

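The shutter is shut: in the top view the tab is at (320,187), at tester y ≈ 43 mm, and the fingers stalled against the stop. The loose things are at the same pixels as at the start: jar (353,159), sleeve (371,190), screwdriver (300,222), mug (434,175), can, tray and mallet. The arm touches nothing.

```bash
python3 -c "
from rig import bot
print(bot.hand_in())"
```

```text
the job is handed in; nothing more can be done
None
```

The reset is done and the job is handed in at about 14 s; the hand-in reports no verdict.

- **Opening:** With the gripper shut, I pushed the tab until the shutter was at about 0.075 m, with about 2.5 N. A side view showed the reset well clear.
- **Pressing the key:** I went down into the well and pressed the red key until it bottomed out. The fingertips were at z = 42 mm, where the key should be fully down. I held it for 0.3 s at 8–17 N and then lifted out.
- **Closing:** I pushed the tab back until it stopped moving, with 6–9 N, and then moved the arm clear.

**Last checks:**
- **Shutter:** The cameras put the tab centre at y = 42.6 mm (side) and 43.6 mm (top), against 45 mm when fully shut. That leaves 1.4–2.4 mm, about the calibration error, and is within the 6 mm allowed. The two views differ by 1 mm.
- **Loose things:** By eye they sit at the same pixels as at the start. I did not measure each one, and the arm partly hides the mallet's handle in the top view.
- **Keys:** I did not measure either key's position. The red key is hidden under the shutter, and nothing went into the blue key's well.

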